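Fold open the sill cupboard

ROBOT

A 7-joint arm with a two-finger parallel gripper is mounted at the origin on the work surface. World frame = base frame: x ahead of the robot, y to its left, z up, the work surface at z = 0. Lengths are in m, angles in rad, forces in N, time in s.
With the tool pointing down it reaches from about 0.4 to 0.85 m from the base axis. Payload 10.4 kg.
Tool frame: the origin (TCP) lies at the centre of the arm's flange, where the gripper is bolted on; the fingertips stand 182 mm ahead of it and the grasp point (between the pads) lies 164 mm ahead of it; z points along the fingers, y is the direction in which the jaws open and shut (so a half turn about z gives the same grasp; the last joint's range is limited). The gripper opens to 87 mm and grips with 3 to 60 N. Pads are 19 mm wide; open, the fingers measure 117 mm over their backs; the gripper's body (75 mm by 190 mm) begins 51 mm behind the grasp point.
Start: joints at [1.316, 0.332, -0.065, 1.46, 0.022, 1.35, -0.088], TCP at [0.144, -0.608, 0.405] pointing down, gripper open.
Joint ranges: [-2.6, 2.6], [-0.5, 2.12], [-1.47, 1.34], [0.16, 2.42], [-1.27, 4.41], [0.06, 2.06], [-2.6, 2.6]. Speed limits (rad/s): [2.22, 2.22, 2.79, 2.79, 3.14, 3.14, 3.14].

INTERFACE

Orientations are given as [roll, pitch, yaw] about the fixed x, y, z axes, in that order (R = Rz(yaw) Ry(pitch) Rx(roll)).
In Python, from plant import robot gives the robot as it stands. The module is installed in compiled form; this text tells all that it offers.
- The arm moves only by the shell command python3 -m pendant 'ROWS' [FORCE]. ROWS is JSON, a list of rows, each a list of 3 entries, a list of its own where there are three numbers: the finger opening in mm, from 0 to 87, then the shift along the tool's x, y, z in mm, then the turn about the tool's z in rad. In form: [[claw, [dx, dy, dz], roll], ...]. A call has 1 to 12 rows; each row shifts and turns the commanded pose from where the row before left it, along the tool's axes as they then stand; what a row does not reach is not made up. A row lasts 1/8 s, in which the tool goes at most 62.5 mm and 10.7 degrees, less where a joint would pass 70% of its speed; a pose out of reach is approached as far as the arm can. A call with a gripper value outside its range is refused whole. The fingers move at their own pace and stop on an object; FORCE is the grip in N (left out, the last holds). Time passes only in rows, so rows that do not move let the fingers close. It gives the time, the measured TCP pose, the force and the opening at its end, in the units of the state.
- robot.sense(): the state, without advancing time (a new reading comes with each control period).
- robot.snapshot(name): name is "scene" or "top" or "wrist"; returns (picture, depth): 384x512x3 uint8, red, green, blue; 384x512 float32, m along the optical axis (not along the pixel's ray), 0 where there is no reading.
- robot.camera_params(name): a dict with "fx", "fy", "cx", "cy" (pixels), "rvec" (rotation vector, rad) and "tvec" (3), from world to camera coordinates, as OpenCV has them. Camera axes: x right, y down, z forward; pixel columns grow to the right and rows downward; lengths in m; the calibration is good to about 2 mm. The wrist camera is an equidistant fisheye: a pixel r from the principal point sees the ray r / f radians off the axis. A picture is of the moment at which its call begins: read the wrist's pose just before it. camera_params takes no time and is no camera call; for the wrist camera it gives the pose at the moment of the call.
- robot.job_done(): hands the job in, once; it reports no verdict.
The state is a dict: "time": time; "q": joint angles; "joint_vel": joint speeds; "tau": joint torques, N m; "tool_pos": TCP position; "eef_rot": TCP orientation; "wrist_force": force on the tool from outside, world axes, zero at the start; "torque": the same for the moment, N m; "finger_gap": finger opening in m.
Only numpy, scipy, OpenCV 4.12 (cv2) and the standard library are available. Lean on these libraries where they do the work, as an engineer would, in place of code of your own. Each camera call takes 0.05 s, during which the arm holds its last target.

TASK

An espresso pot base stands in the way of the little sill cupboard's bifold door. Move it aside on the sill, keeping it upright and without it touching the cupboard or its door, and then pull the door by its handle until both panels are folded fully open against their stop, without wrenching it. Leave the door open, the pot base standing upright on the sill, and do not disturb the mug, the jar gripper or the herb keeper.

Things in the scene. Friction and masses are not known exactly. Their poses are not given: they have to be found in the camera images.
- cupboard: Grey laminate cupboard fixed on the white sill, 150 mm deep (own x), 240 wide (own y), 200 tall. Origin: centre of its underside. Its front faces own -x; front plane at own x = -75 mm. In front of that plane stands a bifold door of two light wood panels (jamb panel at own +y, lead panel at own -y), each 110 mm wide, 8 mm thick, from 11 to 189 mm above the sill.
- pivot (a point): Upright hinge axis of the jamb panel, at sill height on the front plane: cupboard's own (-75, 110, 0) mm; fixed to the cupboard. The lead panel is hinged to the jamb panel's free edge; its own far edge stays on the track along the front plane, so pulling the jamb panel folds both outwards (own -x) as a V. The fold line runs on a circle of radius 110 mm about the pivot.
- door (a joint): Angle of the jamb panel about the pivot (rad): 0 = shut, panels flat across the front (as at the start); grows as it opens; stop at 1.35 = fully folded. Seen from above, opening turns the jamb panel and its handle clockwise. Light friction, about 2 to 4 N at the handle; stays where it is left.
- handle: Steel D-shaped pull on the jamb panel, turning with it; with the door shut its axes are the cupboard's. Origin: middle of its level bar, 182 mm above the sill, 62 mm from the pivot axis along the panel (own y) and 56 mm out from the front plane. Bar 84 mm long (own y), 8 thick (x), 18 tall (z). See point handle_gap for the opening behind it.
- pot_base: Round aluminium lower half of an espresso pot, an open-topped straight cup: 96 mm outer diameter, 62 tall, wall 5 (mouth 86 mm wide), bottom 5 thick, 0.2 to 0.4 kg, loose on the sill. Origin: centre of its underside, z up. It starts in the path of the panels, 115 to 130 mm in front of the front plane. A brass stub on its side stands out 4 mm.
- mug: Navy ceramic mug, 82 mm rim diameter, 92 mm tall, handle at own +y. Origin: centre of underside. Bystander.
- jar_gripper: Red silicone jar gripper, a low dome 116 mm across and 34 mm tall. Origin: centre of underside. Bystander.
- herb_keeper: Clear plastic herb box with a white snap lid, 96 x 116 mm, 134 mm tall. Origin: centre of underside. Bystander.
- handle_gap (a point): Middle of the handle's opening between bar and panel, at bar height (handle's own x = +26 mm; the panel is on the own +x side, the fold on the own -y side). Clear space 44 mm (own x, from bar to panel) by 68 mm (own y, between the two legs), open above and below: closed fingertips lowered into it hook the bar from behind.
Not all that is in view belongs to the job. What is shaped like the pot_base but purple or red is not meant.

How it is judged:
By the outcome, as a careful person would: the job done as asked, in the order asked, and still so for the second after the job is handed in, with the robot touching nothing.
It also fails if it takes over 59 s, if anything falls off the work surface, if the arm or the gripper's body presses on something with over 40 N, if the wrist force passes 120 N, or if a joint passes its speed limit or range.

## Working session

There is one attempt and no reset: what is moved stays moved. The work goes in short steps, Python scripts to look and compute and a shell command to move; the robot and the scene stay as the last step left them, time stands still between calls to the robot, and variables do not carry over. Pictures are saved under pics/ and viewed, and the job is handed in when it is done.

```bash
mkdir -p pics; ls
cat > h.py <<'E'
import numpy as np, cv2
from plant import robot
def cam(n):
    p=robot.camera_params(n);R,_=cv2.Rodrigues(np.array(p['rvec'],float));return p,R,np.array(p['tvec'],float)
def pts(n,depth):
    p,R,t=cam(n);v,u=np.mgrid[:384,:512]
    c=np.stack([(u-p['cx'])/p['fx']*depth,(v-p['cy'])/p['fy']*depth,depth],-1)
    return (c-t)@R
def onplane(n,u,v,z):
    p,R,t=cam(n);d=R.T@np.array([(u-p['cx'])/p['fx'],(v-p['cy'])/p['fy'],1]);o=-R.T@t
    return o+d*(z-o[2])/d[2]
E
python3 - <<'E'
from h import *
print(robot.sense())
for n in ['scene','top']:
    im,d=robot.snapshot(n);np.savez(f'{n}0.npz',im=im,d=d)
    cv2.imwrite(f'pics/{n}0.png',im[...,::-1]);print(robot.camera_params(n))
E
```

```text
pics
{'time': 0.0, 'q': array([ 1.31642006,  0.33289077, -0.06470644,  1.46092935,  0.02163192,
        1.34990676, -0.08852955]), 'joint_vel': array([-1.94511964e-03,  7.75814753e-05, -9.47430899e-04,  4.17467446e-04,
       -7.13698608e-04,  1.18097705e-04,  1.60448530e-03]), 'tau': array([-1.13784794e-03, -6.23242950e+01,  2.40759202e-02, -3.89909542e+01,
       -6.14338880e-02,  3.93756072e-02,  1.21135731e-04]), 'tool_pos': array([ 0.14354246, -0.60816593,  0.4039477 ]), 'eef_rot': array([-3.14015817e+00,  9.52488275e-05,  2.31780624e-01]), 'wrist_force': array([-0.29602902,  1.02517271,  0.19397959]), 'torque': array([-0.00326362,  0.01233354, -0.03423063]), 'finger_gap': 0.08720039855879484}
{'fx': 454.75270922416865, 'fy': 454.75270922416865, 'cx': 254.47378653105721, 'cy': 194.72264405967618, 'rvec': array([ 1.52162129,  2.10547875, -0.78234434]), 'tvec': array([ 0.22665136, -0.27406059,  1.82444454])}
{'fx': 392.26094151147976, 'fy': 392.26094151147976, 'cx': 254.8042003222065, 'cy': 191.449742905048, 'rvec': array([ 2.19474004, -2.14430484,  0.05012444]), 'tvec': array([-0.06903412,  0.55158858,  1.2303942 ])}
```

View pics/scene0.png

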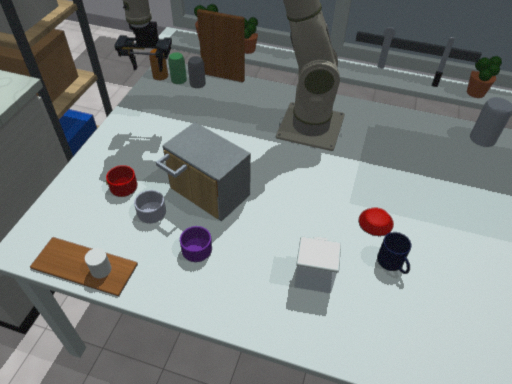

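View pics/top0.png

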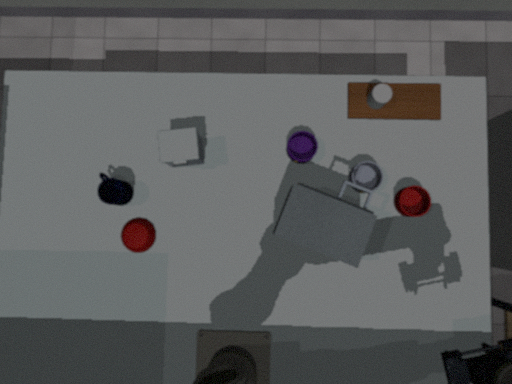

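Run:
```python
from h import *
a=np.load('top0.npz');im,d=a['im'],a['d']
P=pts('top',d)
crop=im[120:280,250:450];cv2.imwrite('pics/topcrop.png',cv2.convertScaleAbs(cv2.resize(crop[...,::-1],(800,640))[:600],alpha=1.6))
s=np.load('scene0.npz');c=s['im'][115:275,90:270];cv2.imwrite('pics/scenecrop.png',cv2.resize(c[...,::-1],(675,600)))
# cupboard top
m=((abs(P[...,2]-.2)<.006)&(d>0)).astype(np.uint8)
m=cv2.morphologyEx(m,cv2.MORPH_OPEN,np.ones((5,5)))
n,l,st,ce=cv2.connectedComponentsWithStats(m);print(st)
i=1+np.argmax(st[1:,4]);xy=P[l==i][:,:2].astype(np.float32)
r=cv2.minAreaRect(xy);print('cupboard top',r,cv2.boxPoints(r),np.median(P[l==i][:,2]))
h=((abs(P[...,2]-.191)<.02)&(d>0)&(l!=i));
yy,xx=np.where(h[140:215,320:385]);
# pots: color
hsv=cv2.cvtColor(im,cv2.COLOR_RGB2HSV)
for nm,(u,v) in dict(pot=(366,176),purple=(302,147),red=(412,200),mug=(116,190),jar=(138,235),herb=(180,145)).items():
    q=P[v-22:v+23,u-24:u+25].reshape(-1,3);q=q[(q[:,2]>.02)&(q[:,2]<.17)]
    c,rad=cv2.minEnclosingCircle(q[(q[:,2]>.045)][:,:2].astype(np.float32)) if (q[:,2]>.045).any() else (q.mean(0)[:2],0)
    print(nm,len(q),c,rad,q[:,2].max(),onplane('top',u,v,.062))
for v in range(150,206,4): print(v,' '.join('%4d'%(P[v,u,2]*1000) for u in range(324,388,3)))
```

```text
[[     0      0    512    384 191572]
 [   275    184    101     83   5036]]
cupboard top ((0.4566688537597656, -0.253955602645874), (0.24069759249687195, 0.15597082674503326), 69.68728637695312) [[ 0.34175488 -0.339748  ]
 [ 0.4880262  -0.3938923 ]
 [ 0.5715828  -0.16816321]
 [ 0.4253115  -0.11401892]] 0.20089781116057245
pot 307 (0.6029860973358154, -0.3999750018119812) 0.04988871142268181 0.0693617338876892 [ 0.60492412 -0.39702041  0.062     ]
purple 299 (0.6946465969085693, -0.19864876568317413) 0.049106135964393616 0.06898609050586091 [ 0.69105571 -0.20016909  0.062     ]
red 444 (0.5323802828788757, -0.5433293581008911) 0.04842424392700195 0.0697141372136143 [ 0.53445723 -0.53604067  0.062     ]
mug 581 (0.5539194345474243, 0.39160043001174927) 0.058984559029340744 0.09929804013157441 [0.5448267  0.37441752 0.062     ]
jar 710 [0.40610206 0.31469176] 0 0.04188355812122327 [0.4075047  0.29892451 0.062     ]
herb 1555 (0.6785172820091248, 0.17154352366924286) 0.0728011205792427 0.14214664927623022 [0.6901349  0.17974095 0.062     ]
150    1    1    6    1    4    0    3    1    
[... 848 characters left out ...]
6   60    1   -2
182    0    0   -1   -1    0    1    3  193  191   45   64    1    3    6    7    3    8    8   36   65    0    4
186    0    1    0   -1    2    2  191    0    4  184  192  190  193    9    4    5    8   29   61   -1    1    1
190    0   -4   -6   -1   -2    4  191    3    0   -3    0   36   53  193  191  191   61    3    2    3    0    3
194  204  196    2    4    0  193   -1    0   -1    4   -1    5    0    5    0  187    0    1    2    0    4    5
198  202  201  200  201  200  189    2    1   -3    0    2    5   -3    0  174  189    0    2    2    2    2    0
202  204  199  204  200  201  202  201  200  202    0    1    2    0   -2  189    1    3    3    1    2    5   -2
```

View pics/topcrop.png

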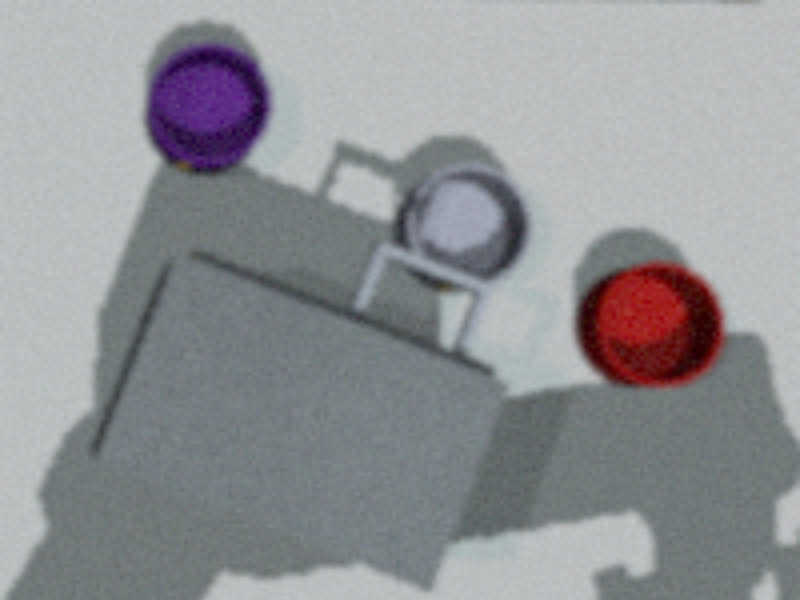

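View pics/scenecrop.png

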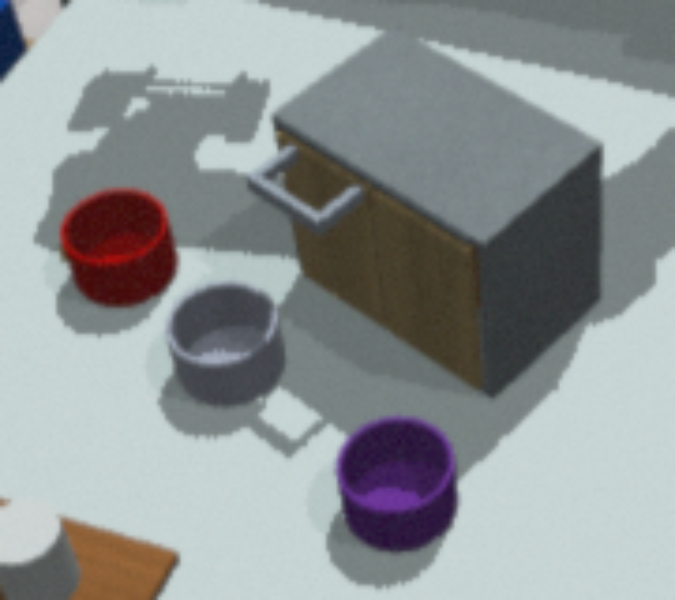

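The candidates in the top view are the purple cup (302,147), the red cup (412,200), the red dome (138,235) and the bare aluminium cup (366,176). The aluminium one stands in front of the handle with its brass stub at about (361,192), so that is the pot_base, and the close crop confirms it. Next I'll refine its pose.

Run:
```python
from h import *
from scipy.optimize import least_squares
for n,(u0,u1,v0,v1) in dict(top=(345,386,158,196),scene=(128,172,185,225)).items():
    a=np.load(n+'0.npz');P=pts(n,a['d'])[v0:v1,u0:u1].reshape(-1,3)
    q=P[(abs(P[:,2]-.060)<.008)]; 
    f=lambda p,r=.0455:np.hypot(q[:,0]-p[0],q[:,1]-p[1])-r
    r=least_squares(f,[.603,-.4],loss='soft_l1',f_scale=.002);print(n,len(q),r.x,np.median(abs(f(r.x))))
# handle bar and front edge from top & scene
for n in ['top','scene']:
    a=np.load(n+'0.npz');P=pts(n,a['d']);w=P[(abs(P[...,2]-.188)<.012)&(P[...,0]>.50)&(P[...,0]<.62)&(P[...,1]<-.27)&(P[...,1]>-.45)]
    out=np.array([.938,-.347]);oy=np.array([-.347,-.938]);c=np.array([.527,-.280])
    s=(w[:,:2]-c)@out;t=(w[:,:2]-c)@oy
    print(n,len(w)); b=s>.045
    print('bar s',np.percentile(s[b],[5,50,95]),'t',t[b].min(),t[b].max(), 'fit',np.polyfit(t[b],s[b],1))
    T=P[(abs(P[...,2]-.2)<.006)];T=T[(T[:,0]<.6)&(T[:,0]>.3)&(T[:,1]<-.08)&(T[:,1]>-.42)]
    print(cv2.minAreaRect(T[:,:2].astype(np.float32)))
for u,v in [(348,120),(440,120),(302,147)]:print(onplane('top',u,v,.02))
```

```text
top 159 [ 0.60469948 -0.39870796] 0.001379873258855864
scene 224 [ 0.60691867 -0.40250981] 0.0015014296405333576
top 307
bar s [0.04768581 0.05103862 0.05588937] t 0.0054956648598132015 0.0892953187430908 fit [-0.00640279  0.05172381]
((0.48111993074417114, -0.2630762457847595), (0.24081774055957794, 0.20861653983592987), 69.54589080810547)
scene 386
bar s [0.0474841  0.05579836 0.05928434] t 0.007372645794859286 0.0962987594682839 fit [-0.00465715  0.05516701]
((0.48043692111968994, -0.2665364444255829), (0.2474851906299591, 0.2148234099149704), 70.33436584472656)
[ 0.78953202 -0.34973193  0.02      ]
[ 0.79451834 -0.64119291  0.02      ]
[ 0.69910513 -0.20391729  0.02      ]
```

```bash
python3 -m pendant '[[50,[0,0,0],0.146],[50,[0,0,0],0.147],[50,[0,0,0],0.146],[50,[0,0,0],0.147],[50,[0,0,0],0]]'; python3 -m pendant '[[50,[30,-26,0],0],[50,[30,-26,0],0],[50,[30,-26,0],0],[50,[30,-26,0],0],[50,[30,-26,0],0],[50,[30,-26,0],0],[50,[30,-26,0],0],[50,[30,-26,0],0],[50,[30,-26,0],0],[50,[30,-26,0],0],[50,[30,-26,0],0],[50,[31,-24,0],0]]'
```

```text
time: 0.72
tool_pos: [0.1437, -0.6082, 0.4044]
eef_rot: [-3.141, 0.001, -0.353]
wrist_force: [-0.4, -0.3, 0.1]
finger_gap: 0.0515
time: 2.22
tool_pos: [0.5908, -0.4422, 0.4045]
eef_rot: [-3.141, 0.0, -0.35]
wrist_force: [0.3, -0.5, 0.1]
finger_gap: 0.05
```

```bash
python3 -m pendant '[[50,[0,0,0],0],[50,[0,0,0],0]]'
python3 - <<'E'
from h import *
print(robot.sense()['tool_pos'],robot.sense()['eef_rot'],robot.sense()['q'])
im,d=robot.snapshot('wrist');cv2.imwrite('pics/w1.png',im[...,::-1])
p=robot.camera_params('wrist');print(p)
np.savez('w1.npz',im=im,d=d,rvec=p['rvec'],tvec=p['tvec'])
E
```

```text
time: 2.48
tool_pos: [0.5893, -0.4432, 0.4044]
eef_rot: [3.141, 0.001, -0.352]
wrist_force: [-0.1, -1.1, 0.2]
finger_gap: 0.0505
[ 0.58926748 -0.44319976  0.40435579] [ 3.14107982e+00  7.96653896e-04 -3.52402800e-01] [ 0.67451764  0.59556253 -0.15560431  1.09066285  0.08822615  1.46210659
 -1.38747765]
{'fx': 297.3186396354542, 'fy': 297.3186396354542, 'cx': 252.92029185509656, 'cy': 190.84414475254755, 'rvec': array([-1.70594733,  2.44787574,  0.30528029]), 'tvec': array([-0.21260025,  0.65371825,  0.5648354 ])}
```

View pics/w1.png

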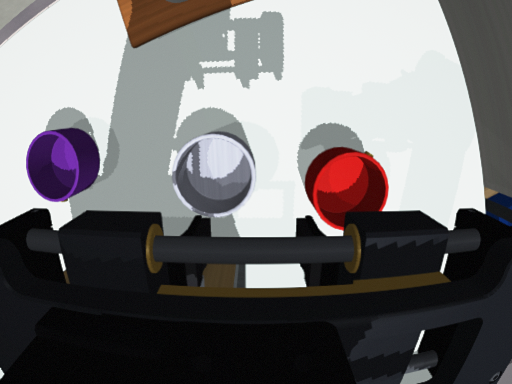

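The wrist view shows the aluminium pot at about (214,174), with purple on its left (62,165) and red on its right (345,188). I'll compute the rim centre from this view's depth.

```bash
cat >> h.py <<'E'
def wpts(f):
    a=np.load(f);d=a['d'];p=robot.camera_params('wrist');R,_=cv2.Rodrigues(a['rvec']);v,u=np.mgrid[:384,:512]
    x=(u-p['cx'])/p['fx'];y=(v-p['cy'])/p['fy'];th=np.hypot(x,y)+1e-9;k=np.tan(th)/th
    return (np.stack([x*k*d,y*k*d,d],-1)-a['tvec'])@R
E
python3 - <<'E'
from h import *
from scipy.optimize import least_squares
P=wpts('w1.npz')
q=P[125:218,165:262].reshape(-1,3);q=q[abs(q[:,2]-.062)<.005]
f=lambda p:np.hypot(q[:,0]-p[0],q[:,1]-p[1])-.0455
r=least_squares(f,[.603,-.4],loss='soft_l1',f_scale=.002);print(len(q),r.x,np.median(abs(f(r.x))),q.min(0),q.max(0))
out=np.array([.938,-.347]);oy=np.array([-.347,-.938])
D=r.x+.0455*oy-robot.sense()['tool_pos'][:2];print(D@out,D@oy)
E
```

```text
1237 [ 0.60649337 -0.40247444] 0.0014107964682245483 [ 0.55848228 -0.44952554  0.05701441] [ 0.6528544  -0.35375684  0.06657784]
0.0023403766359529725 0.0006782885196214923
```

```bash
python3 -m pendant '[[50,[2,1,30],0],[50,[0,0,40],0],[50,[0,0,40],0],[50,[0,0,40],0],[50,[0,0,30],0],[50,[0,0,15],0],[50,[0,0,0],0],[50,[0,0,0],0]]' && python3 -m pendant '[[0,[0,0,0],0],[0,[0,0,0],0],[0,[0,0,0],0],[0,[0,0,0],0],[0,[0,0,0],0],[0,[0,0,0],0],[0,[0,0,0],0],[0,[0,0,0],0]]' 25
```

```text
time: 3.52
tool_pos: [0.5915, -0.445, 0.2116]
eef_rot: [3.141, -0.002, -0.354]
wrist_force: [0.2, 0.1, -0.1]
finger_gap: 0.05
time: 4.53
tool_pos: [0.5913, -0.4442, 0.2097]
eef_rot: [-3.141, 0.0, -0.354]
wrist_force: [-0.8, 1.5, 1.2]
finger_gap: 0.0045
```

```bash
python3 -m pendant '[[0,[0,0,-3],0],[0,[0,0,-4],0],[0,[0,0,0],0],[0,[0,0,0],0]]'
python3 - <<'E'
from h import *
for n in ['scene','wrist']:
    im,d=robot.snapshot(n)
    cv2.imwrite(f'pics/{n}2.png',cv2.resize(im[115:275,90:270,::-1],(675,600)) if n=='scene' else im[...,::-1])
E
```

```text
time: 5.03
tool_pos: [0.5911, -0.4444, 0.2166]
eef_rot: [3.141, 0.0, -0.354]
wrist_force: [-0.9, -0.4, -3.4]
finger_gap: 0.0044
```

View pics/scene2.png

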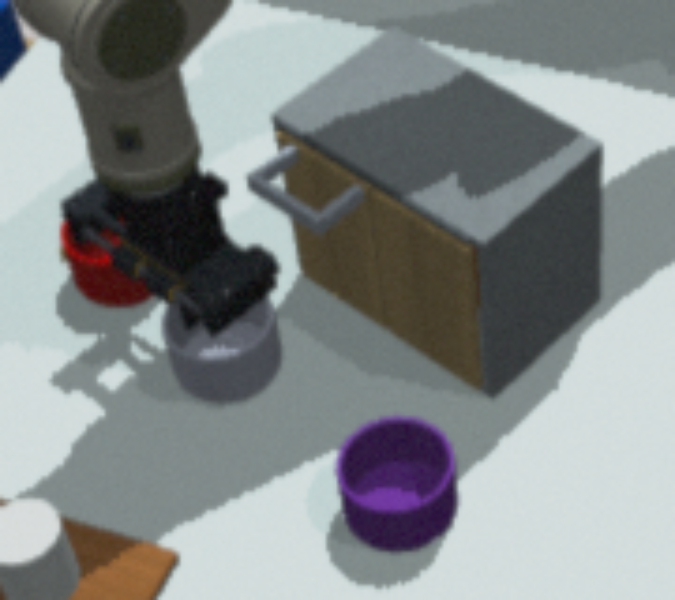

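View pics/wrist2.png

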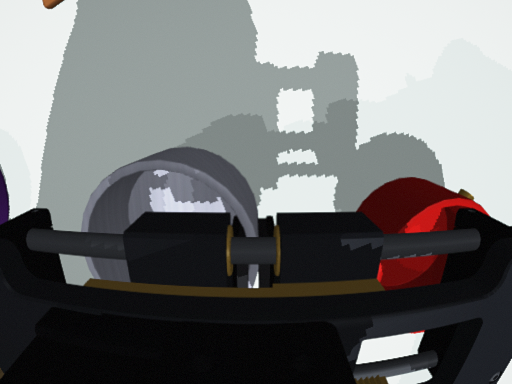

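The scene crop shows the pot held at (220,345) and level, with the gripper clear of the handle at (300,190). The wrist view shows the wall between the fingers at (252,250). The weight reads about 3.4 N and the pot is lifted about 7 mm. I'll move it outwards.

```bash
python3 -m pendant '[[0,[5,0,0],0],[0,[10,0,0],0],[0,[12,0,0],0],[0,[14,0,0],0],[0,[14,0,0],0],[0,[12,0,0],0],[0,[10,0,0],0],[0,[6,0,0],0],[0,[2,0,0],0],[0,[0,0,0],0],[0,[0,0,0],0]]'  && python3 -m pendant '[[0,[0,0,2],0],[0,[0,0,2],0],[0,[0,0,2],0],[0,[0,0,1],0],[0,[0,0,0],0],[0,[0,0,0],0]]'
```

```text
time: 6.5
tool_pos: [0.6708, -0.4739, 0.217]
eef_rot: [3.141, -0.0, -0.354]
wrist_force: [0.8, -0.7, -3.4]
finger_gap: 0.0052
time: 7.25
tool_pos: [0.6709, -0.4739, 0.2099]
eef_rot: [3.141, -0.0, -0.354]
wrist_force: [-0.1, 0.3, -2.1]
finger_gap: 0.0048
```

```bash
python3 -m pendant '[[0,[0,0,0.5],0],[0,[0,0,0],0],[15,[0,0,0],0],[30,[0,0,0],0],[45,[0,0,0],0],[45,[0,0,0],0],[45,[0,0,0],0],[45,[0,0,0],0]]' && python3 -m pendant '[[45,[0,0,-20],0],[45,[0,0,-40],0],[45,[0,0,-50],0],[45,[0,0,-50],0],[0,[0,0,-40],0],[0,[0,0,0],0]]'
python3 - <<'E'
from h import *
from scipy.optimize import least_squares
print(robot.sense()['tool_pos'])
for n in ['scene','top','wrist']:
    p=robot.camera_params(n);im,d=robot.snapshot(n);cv2.imwrite(f'pics/{n}3.png',im[...,::-1]);np.savez(f'{n}3.npz',im=im,d=d,rvec=p['rvec'],tvec=p['tvec'])
P=wpts('wrist3.npz');q=P[:230].reshape(-1,3);q=q[(abs(q[:,2]-.062)<.005)&(np.hypot(q[:,0]-.687,q[:,1]+.431)<.065)]
f=lambda p:np.hypot(q[:,0]-p[0],q[:,1]-p[1])-.0455
r=least_squares(f,[.687,-.431],loss='soft_l1',f_scale=.002);print(len(q),r.x,np.median(abs(f(r.x))))
E
```

```text
time: 8.25
tool_pos: [0.671, -0.4738, 0.2093]
eef_rot: [3.141, -0.0, -0.354]
wrist_force: [-0.1, -0.0, 1.1]
finger_gap: 0.0443
time: 9.0
tool_pos: [0.6709, -0.4738, 0.4162]
eef_rot: [3.14, -0.009, -0.354]
wrist_force: [-0.1, 0.3, 0.3]
finger_gap: 0.0325
[ 0.67087593 -0.47381411  0.41621092]
1218 [ 0.68819503 -0.43270629] 0.0014026478651964353
```

View pics/wrist3.png

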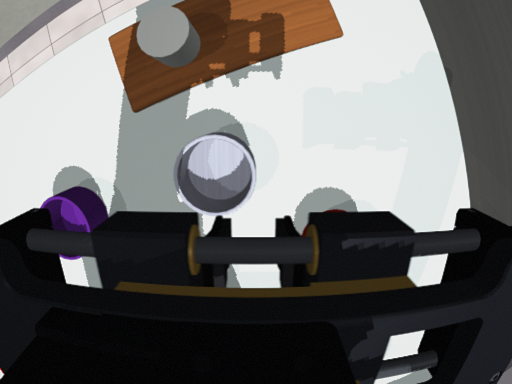

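View pics/scene3.png

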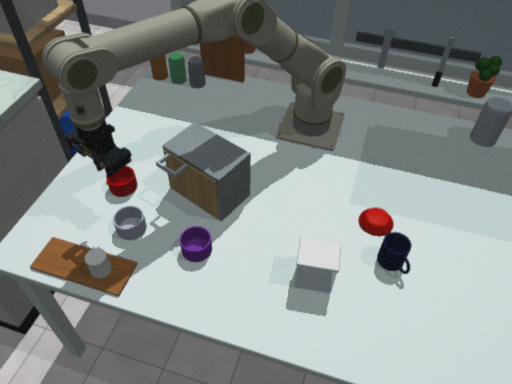

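The pot now stands at (0.688,-0.433), with its near edge about 159 mm from the front plane, clear of the door sweep. In the wrist view it sits upright at (215,175). I'll make a half turn next, to leave joint 7 range for the door arc, then measure the handle.

```bash
python3 -m pendant '[[0,[0,0,0],-0.1848],[0,[0,0,0],-0.1848],[0,[0,0,0],-0.1848],[0,[0,0,0],-0.1848],[0,[0,0,0],-0.1848],[0,[0,0,0],-0.1848],[0,[0,0,0],-0.1848],[0,[0,0,0],-0.1848],[0,[0,0,0],-0.1848]]' && python3 -m pendant '[[0,[0,0,0],-0.1848],[0,[0,0,0],-0.1848],[0,[0,0,0],-0.1848],[0,[0,0,0],-0.1848],[0,[0,0,0],-0.1848],[0,[0,0,0],-0.1848],[0,[0,0,0],-0.1848],[0,[0,0,0],-0.1848],[0,[0,0,0],0],[0,[0,0,0],0]]'
python3 - <<'E'
from h import *
print(robot.sense()['tool_pos'],robot.sense()['q'])
n='wrist';p=robot.camera_params(n);im,d=robot.snapshot(n);cv2.imwrite(f'pics/{n}4.png',im[...,::-1]);np.savez(f'{n}4.npz',im=im,d=d,rvec=p['rvec'],tvec=p['tvec'])
w=wpts('wrist4.npz').reshape(-1,3)
out=np.array([.938,-.347]);oy=np.array([-.347,-.938]);c=np.array([.524,-.279])
w=w[(abs(w[:,2]-.188)<.008)];s=(w[:,:2]-c)@out;t=(w[:,:2]-c)@oy
b=(s>.046)&(s<.07)&(t>-.02)&(t<.12);print(b.sum(),np.percentile(s[b],[1,5,50,95,99]),np.percentile(t[b],[1,99]),np.polyfit(t[b],s[b],1),np.median(w[b][:,2]))
W=wpts('wrist4.npz').reshape(-1,3);W=W[abs(W[:,2]-.2)<.005];S=(W[:,:2]-c)@out;T=(W[:,:2]-c)@oy;k=(S>-.16)&(S<.02)&(abs(T)<.14);print(len(S),np.percentile(S[k],[1,99]),np.percentile(T[k],[1,99]))
E
```

```text
time: 10.28
tool_pos: [0.6709, -0.4737, 0.4077]
eef_rot: [-3.139, -0.001, 1.315]
wrist_force: [0.4, -1.0, 0.9]
finger_gap: 0.0002
time: 11.52
tool_pos: [0.6709, -0.4738, 0.4086]
eef_rot: [3.141, -0.001, 2.783]
wrist_force: [-0.0, 1.0, 1.0]
finger_gap: 0.0003
[ 0.67094616 -0.47380407  0.40860834] [ 0.76358925  0.87565278 -0.55867924  0.68242128  0.42083327  1.65821429
  1.63397254]
1784 [0.04661424 0.05102228 0.05906863 0.06121204 0.06142253] [0.00786574 0.09079962] [0.02903758 0.05648303] 0.1924461732967049Traceback (most recent call last):
  File "<stdin>", line 8, in <module>
    return _quantile_unchecked(
        a, q, axis, out, overwrite_input, method, keepdims, weights)
    return _ureduce(a,
                    func=_quantile_ureduce_func,
    ...<5 lines>...
                    overwrite_input=overwrite_input,
                    method=method)
    r = func(a, **kwargs)
    result = _quantile(arr,
                       quantiles=q,
    ...<2 lines>...
                       out=out,
                       weights=wgt)
    slices_having_nans = np.isnan(arr[-1, ...])
                                  ~~~^^^^^^^^^
IndexError: index -1 is out of bounds for axis 0 with size 0
```

View pics/wrist4.png

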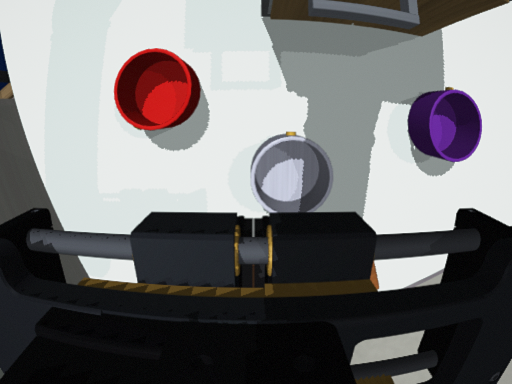

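The wrist view shows the handle at the top (365,10), the pot upright at (291,175), red at (157,90) and purple at (445,125). The bar measures at s≈0.056 and t≈0.049, which matches the model. I'll move above the gap.

```bash
python3 -m pendant '[[0,[15,7,0],0],[0,[25,12,0],0],[0,[30,14,0],0],[0,[30,14,0],0],[0,[30,14,0],0],[0,[25,12,0],0],[0,[15,7,0],0],[0,[5,3,0],0],[0,[0,0,0],0],[0,[0,0,0],0]]'
python3 - <<'E'
from h import *
s=robot.sense();print(s['tool_pos'],s['eef_rot'],s['q'])
D=s['tool_pos'][:2]-np.array([.4858,-.3822]);n=np.array([.938,-.347]);p=np.array([.347,.938]);print('n',D@n,'p',D@p)
for n in ['wrist','scene','top']:
  im,d=robot.snapshot(n);cv2.imwrite(f'pics/{n}5.png',im[...,::-1] if n=='wrist' else cv2.resize(im[100:300,60:280,::-1] if n=='scene' else im[130:280,270:435,::-1],(660,600)))
E
```

```text
time: 12.82
tool_pos: [0.5359, -0.3358, 0.4091]
eef_rot: [3.141, 0.0, 2.787]
wrist_force: [-1.0, 0.3, -0.6]
finger_gap: 0.0008
[ 0.53587602 -0.33581075  0.40906044] [3.14142512e+00 3.38830844e-05 2.78656412e+00] [ 0.98942534  0.42644817 -0.67962555  1.40480931  0.2666575   1.40308841
  1.52536709]
n 0.030874234717111575 p 0.06088949649188044
```

View pics/wrist5.png

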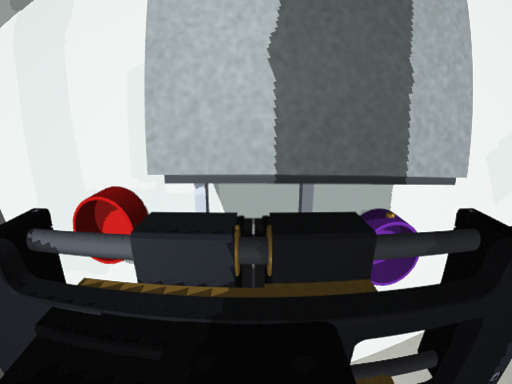

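View pics/scene5.png

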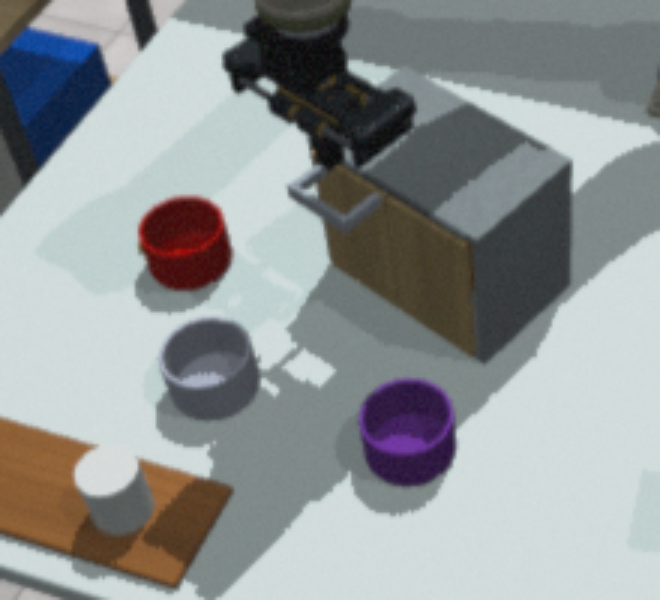

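The wrist view shows the handle legs at u≈205 and 306 with the closed fingers centred at 253, and in the scene crop the tips sit behind the bar. I'll lower into the gap.

```bash
python3 -m pendant '[[0,[0,0,15],0],[0,[0,0,15],0],[0,[0,0,15],0],[0,[0,0,15],0],[0,[0,0,8],0],[0,[0,0,0],0],[0,[0,0,0],0]]' && python3 -m pendant '[[0,[-4,0,0],0],[0,[-3,0,0],0],[0,[-2,0,0],0],[0,[0,0,0],0]]'
```

```text
time: 13.85
tool_pos: [0.5358, -0.3353, 0.3419]
eef_rot: [-3.141, 0.001, 2.787]
wrist_force: [0.3, -0.3, 1.2]
finger_gap: 0.0003
time: 14.35
tool_pos: [0.5442, -0.3384, 0.3412]
eef_rot: [3.141, 0.0, 2.787]
wrist_force: [0.2, -0.6, 0.4]
finger_gap: 0.0008
```

```bash
python3 -m pendant '[[0,[-5,-2,0],0.04],[0,[-4.8,-3.5,0],0.08],[0,[-4.8,-3.5,0],0.08],[0,[-4.8,-3.5,0],0.08],[0,[0,0,0],0]]'
python3 - <<'E'
from h import *
s=robot.sense();print(s['wrist_force'],s['q'])
im,d=robot.snapshot('scene');cv2.imwrite('pics/scene6.png',cv2.resize(im[100:300,60:280,::-1],(660,600)))
im,d=robot.snapshot('wrist');cv2.imwrite('pics/wrist6.png',im[...,::-1])
E
```

```text
time: 14.98
tool_pos: [0.5561, -0.3583, 0.3412]
eef_rot: [-3.141, 0.0, 2.506]
wrist_force: [-0.0, -0.3, -0.2]
finger_gap: 0.0001
[-0.03903842 -0.27833627 -0.19592114] [ 0.93007983  0.51914168 -0.60005038  1.41076106  0.29512901  1.30169422
  1.24879855]
```

View pics/scene6.png

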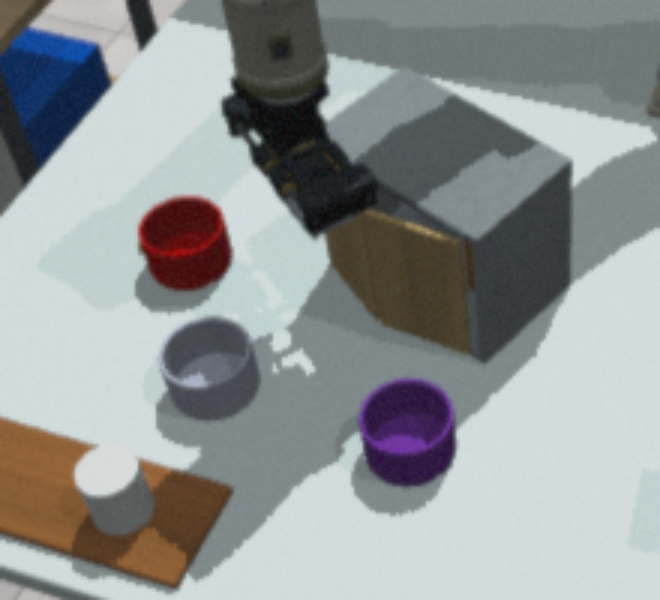

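View pics/wrist6.png

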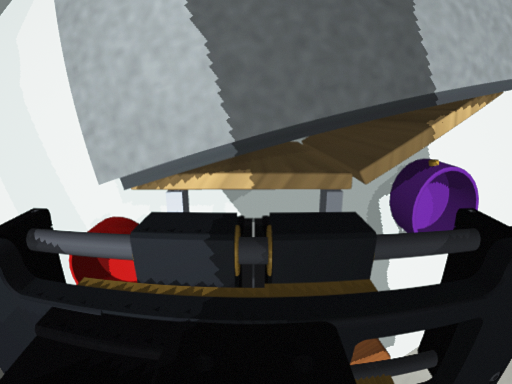

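The door is folding out as a V in both views, with the panel parallel to the tool at (240,183) in the wrist view, and the forces are negligible. Continuing.

```bash
python3 -m pendant '[[0,[-4.8,-3.5,0],0.08],[0,[-4.8,-3.5,0],0.08],[0,[-4.8,-3.5,0],0.08],[0,[-4.8,-3.5,0],0.08],[0,[-4.8,-3.5,0],0.08],[0,[-4.8,-3.5,0],0.08]]' && python3 -m pendant '[[0,[-4.8,-3.5,0],0.08],[0,[-4.8,-3.5,0],0.08],[0,[-4.8,-3.5,0],0.08],[0,[-4.8,-3.5,0],0.08],[0,[-4.8,-3.5,0],0.08],[0,[0,0,0],0]]'
python3 - <<'E'
from h import *
s=robot.sense();print(s['wrist_force'],s['q'])
D=s['tool_pos'][:2]-np.array([.4858,-.3822]);th=2.7877-s['eef_rot'][2];P=np.array([.347,.938]);N=np.array([.938,-.347])
p=np.cos(th)*P+np.sin(th)*N;n=np.cos(th)*N-np.sin(th)*P;print(th,D@p,D@n)
im,d=robot.snapshot('scene');cv2.imwrite('pics/scene7.png',cv2.resize(im[100:300,60:280,::-1],(660,600)))
im,d=robot.snapshot('wrist');cv2.imwrite('pics/wrist7.png',im[...,::-1])
E
```

```text
time: 15.82
tool_pos: [0.5602, -0.392, 0.3412]
eef_rot: [3.141, -0.001, 2.027]
wrist_force: [-0.7, 3.5, 0.3]
finger_gap: 0.0003
time: 16.58
tool_pos: [0.5502, -0.4208, 0.3413]
eef_rot: [3.141, 0.0, 1.629]
wrist_force: [-1.5, 0.3, 0.2]
finger_gap: 0.0002
[-1.45893719  0.34904986  0.20810062] [ 0.87053608  0.55183063 -0.41883774  1.32099992  0.2222216   1.31410646
  0.50881101]
1.159039634747029 0.06210592387869459 0.04228422799120268
```

View pics/scene7.png

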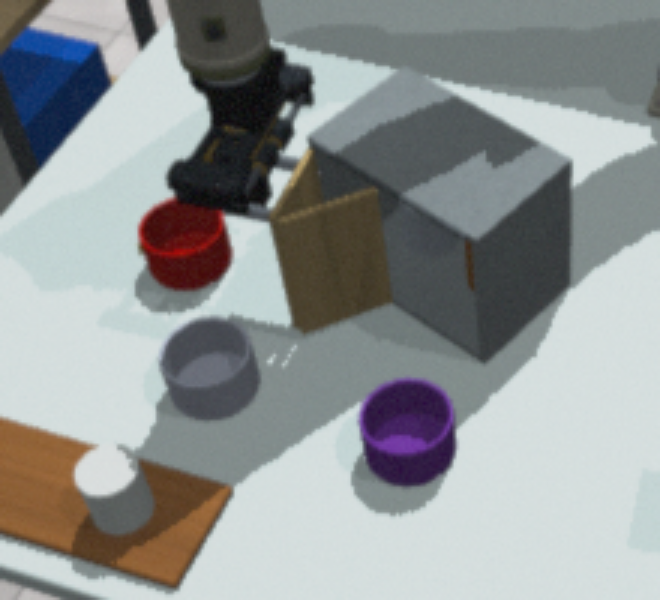

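View pics/wrist7.png

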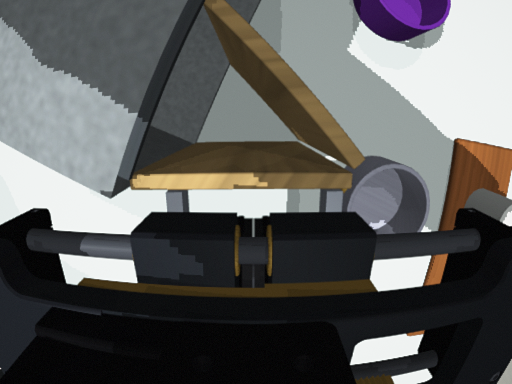

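The door is at about 1.16 rad. I'll finish with small steps and watch the force for the stop.

```bash
python3 -m pendant '[[0,[-2.4,-1.7,0],0.04],[0,[-2.4,-1.7,0],0.04],[0,[-2.4,-1.7,0],0.04],[0,[-2.4,-1.7,0],0.04],[0,[0,0,0],0]]' && python3 -m pendant '[[0,[-1.2,-0.9,0],0.02],[0,[-1.2,-0.9,0],0.01],[0,[0,0,0],0]]'  && python3 -m pendant '[[0,[-1,-0.2,0],0],[0,[-1,-0.2,0],0],[0,[0,0,0],0]]'
```

```text
time: 17.3
tool_pos: [0.5429, -0.431, 0.3413]
eef_rot: [-3.141, 0.001, 1.466]
wrist_force: [-0.2, -0.0, 0.4]
finger_gap: 0.0003
time: 17.68
tool_pos: [0.5411, -0.4328, 0.3413]
eef_rot: [-3.141, 0.0, 1.437]
wrist_force: [1.3, 1.1, 0.4]
finger_gap: 0.0004
time: 18.05
tool_pos: [0.541, -0.4334, 0.3413]
eef_rot: [-3.141, -0.002, 1.439]
wrist_force: [0.0, 6.8, 1.3]
finger_gap: 0.0005
```

```bash
python3 -m pendant '[[0,[-1,0,0],0],[0,[-1,0,0],0],[0,[0,0,0],0],[0,[0,0,0],0]]'
```

```text
time: 18.55
tool_pos: [0.5412, -0.434, 0.3412]
eef_rot: [-3.14, -0.004, 1.44]
wrist_force: [-2.2, 13.0, 4.9]
finger_gap: 0.0007
```

The force rises without motion, so the door is on its stop. I'll back off to the gap centre and lift out.

```bash
python3 -m pendant '[[0,[4,0,0],0],[0,[5,0,0],0],[0,[5,1,0],0],[0,[0,0,0],0],[0,[0,0,0],0]]' && python3 -m pendant '[[0,[0,0,-8],0],[0,[0,0,-15],0],[0,[0,0,-20],0],[0,[0,0,-30],0],[0,[0,0,-30],0],[0,[0,0,-20],0],[0,[0,0,0],0]]' && python3 -m pendant '[[0,[-20,0,0],0],[0,[-40,0,0],0],[0,[-40,0,0],0],[0,[-40,0,0],0],[0,[-40,0,0],0],[0,[-20,0,0],0],[0,[0,0,0],0],[0,[0,0,0],0]]'
python3 - <<'E'
from h import *
from scipy.optimize import least_squares
for n in ['scene','top','wrist']:
    p=robot.camera_params(n);im,d=robot.snapshot(n);cv2.imwrite(f'pics/{n}8.png',im[...,::-1]);np.savez(f'{n}8.npz',im=im,d=d,rvec=p['rvec'],tvec=p['tvec'])
a=np.load('top8.npz');cv2.imwrite('pics/topcrop8.png',cv2.resize(a['im'][120:280,250:450,::-1],(750,600)))
W=np.concatenate([pts('top',a['d']).reshape(-1,3),wpts('wrist8.npz').reshape(-1,3)])
pv=np.array([.4858,-.3822]);P=np.array([.347,.938]);N=np.array([.938,-.347])
w=W[(abs(W[:,2]-.187)<.006)];D=w[:,:2]-pv;s=D@N;t=D@P
k=(s>.01)&(s<.14)&(t>-.1)&(t<.12);s,t=s[k],t[k]
for th in np.arange(1.25,1.45,.05): 
    pp=s*np.sin(th)+t*np.cos(th);nn=s*np.cos(th)-t*np.sin(th);b=(abs(nn-.056)<.012)&(pp>.03)&(pp<.095);print(th,b.sum(),np.median(nn[b]),np.polyfit(pp[b],nn[b],1))
E
```

```text
time: 19.18
tool_pos: [0.5431, -0.4231, 0.3412]
eef_rot: [-3.142, 0.0, 1.437]
wrist_force: [0.5, 0.8, -0.2]
finger_gap: 0.0008
time: 20.05
tool_pos: [0.5433, -0.4227, 0.4674]
eef_rot: [3.138, 0.002, 1.437]
wrist_force: [0.6, 0.6, -1.1]
finger_gap: 0.0002
time: 21.05
tool_pos: [0.5168, -0.6208, 0.4635]
eef_rot: [-3.141, -0.001, 1.438]
wrist_force: [-0.4, 0.4, 0.1]
finger_gap: 0.0006
1.25 318 0.06590911025986834 [-0.04588177  0.06716528]
1.3 540 0.06438022136343599 [0.03891926 0.06113343]
1.35 535 0.061528212446935265 [0.00307858 0.06028195]
1.4000000000000001 532 0.05808255627265664 [-0.04684037  0.06034426]
```

View pics/topcrop8.png

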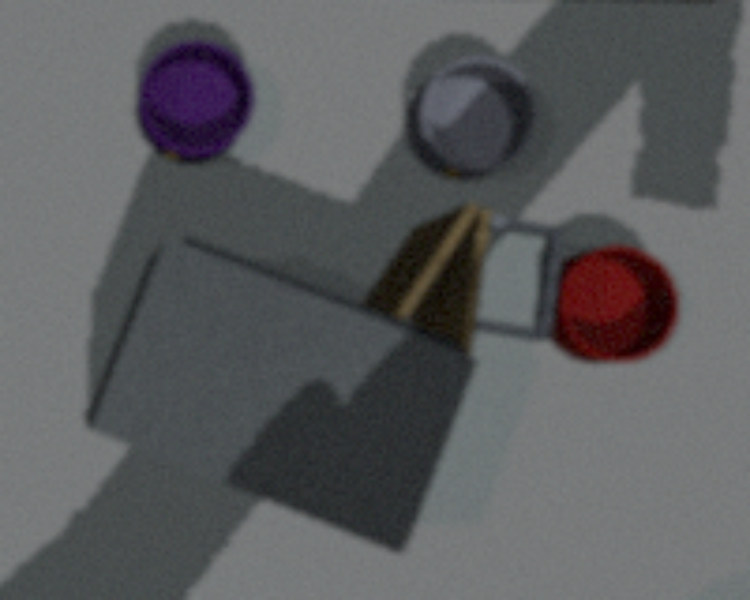

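View pics/scene8.png

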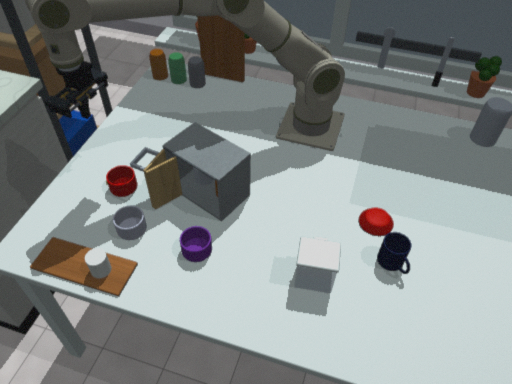

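```bash
python3 -c "
from plant import robot
s=robot.sense();print(s['time'],s['wrist_force'],s['joint_vel'].max());print(robot.job_done())"
```

```text
21.2 [-0.50626343 -0.72049398 -0.7514299 ] 0.00169942677192383
the job is handed in; nothing more can be done
None
```

I moved the pot base aside, opened the bifold door to its stop, and handed the job in at 21.2 s of the 59 s allowed. `job_done` gives no verdict.

- **Pot base:** I gripped it by the wall, lifted it about 7 mm, carried it about 85 mm straight out from the cupboard and set it down upright. Its near edge was then about 159 mm from the front plane, measured from the wrist camera. The panels reach about 115 mm.
- **Door:** I hooked the handle from behind with closed fingers and followed the arc. It met the stop at about 1.35 rad: the force rose to about 13 N with no further motion. I then backed out and withdrew the arm.

**Last checks:**
- The handle bar fits a door angle of about 1.345 rad, and the final pictures show both panels folded.
- The pot is upright and clear of the door.
- The mug, jar gripper, herb keeper, and the red and purple cups look unmoved. I judged this by eye in the final pictures and did not measure it.
- The robot was touching nothing at hand-in.

**Disagreements:** the cameras gave the pot's starting position up to about 4 mm apart, and the cupboard's depth measured 156 mm instead of 150 mm. I shifted the front plane 3 mm to match the handle bar, and no other check disagreed.

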